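# Roll a full filter cartridge out of its spring clips

### The job

The brown filter cartridge with the red end caps is full: shut off the vacuum first by turning the red knob clockwise to its stop, without touching the black knobs beside it. Then feel which side of the cartridge's clip gives way, roll the cartridge out over that side without forcing it against the rigid side, and lay it down (do not drop it) flat in the aluminium tray. Leave the white cartridge clipped in and everything else on the bench where it is.

Things in the scene. Friction and masses are not known exactly. Their poses are not given: they have to be found in the camera images.
- holder: fixed filter holder: grey deck 165 x 172 mm, 24 mm high, with two bays, centre lines 47 mm to its +y and -y. In each lies a cartridge along holder x, axis 68 mm above the bench, gripped near both ends by steel jaws on both sides: a rigid pair on one side, a sprung pair on the other. They look alike; which side is sprung differs between runs and is found by feel. Origin: centre of underside
- bay_left (a point): middle of the holder's +y bay, on the cartridge's axis (axes as the holder's). The jaws, 18 mm long, stand 45 mm either side of it along x, leaving 72 mm of cartridge free with nothing beneath down to the deck. Jaw outer faces are 17 mm from the axis, their feet 24 mm, tops 84 mm above the bench; flat lips reach over the cartridge to its centre line. End plates stop it sliding lengthwise
- bay_right (a point): middle of the holder's -y bay, same build. Pushed sideways by the cartridge, sprung jaws yield (3 to 7 N over the first 5 mm, about 10 N at 15 mm), swinging out about their foot; rigid ones stop it within 2 mm and must not take over 30 N. Rigid lips lock a pull straight up. Shifted 13 to 17 mm to the sprung side, it can be raised (about 10 N) and is clear of the jaws 35 mm up
- full_center (a point): the full (used) filter cartridge: brown tube with red end caps, a cylinder 24 mm in diameter and 120 mm long, 60 to 130 g; this point is its centre, its x axis runs along its length. It lies in either bay of the holder
- spare_center (a point): the fresh cartridge: same size, white with blue end caps, clipped in the other bay; it stays there. This point is its centre, x along its length
- manifold: vacuum manifold fixed to the bench: low black box 235 x 76 mm, 30 mm high, with four knobs in a row along its x axis, 55 mm apart. Origin: centre of its underside
- vac (a joint): angle of the red vacuum knob in rad: 0 = fully open, grows as it turns clockwise seen from above, hard stop at 1.3 = shut. Friction 0.04 N m; it stays where it is left. It starts between 0 and 0.2
- vac_grip (a point): grip point of the red knob, on its axis, 67 mm above the bench. The knob is an upright bar 14 mm thick, 30 mm long and 32 mm tall (bar from 42 to 74 mm above the bench) on a disc of 32 mm diameter. The bar is parallel to this point's x axis, which turns with the knob (at 0 it lies along the manifold's x)
- tray: aluminium tray for spent cartridges fixed to the bench, 190 mm (its x) by 130 mm (its y), walls 26 mm high and 4 mm thick, floor 4 mm thick. Origin: centre of its underside
- kb: a black knob of the same shape as the red one, set at any angle, one of its neighbours in the row (their order varies); not to be touched. Origin: on its axis at its foot, 36 mm above the bench
- kc: a black knob of the same shape as the red one, set at any angle, one of its neighbours in the row (their order varies); not to be touched. Origin: on its axis at its foot, 36 mm above the bench
- kd: a black knob of the same shape as the red one, set at any angle, one of its neighbours in the row (their order varies); not to be touched. Origin: on its axis at its foot, 36 mm above the bench
- solder_spool: solder spool, 60 mm across, 40 mm high, standing or lying loose on the bench; to be left where it is. Origin: centre of its underside
- flux_tin: round tin, 60 mm across, 22 mm high, standing or lying loose on the bench; to be left where it is. Origin: centre of its underside
- board: blue circuit board 130 x 90 mm on short studs, 10 mm high, standing or lying loose on the bench; to be left where it is. Origin: centre of its underside
- solvent: teal solvent jar, 60 mm across, 95 mm high, standing or lying loose on the bench; to be left where it is. Origin: centre of its underside
- driver: yellow screwdriver, 170 mm long, standing or lying loose on the bench; to be left where it is. Origin: centre of its underside

How it is judged:
On the way, in this order (a step that is already met when the one before it is completed fails the run):
1. the red knob is turned clockwise to its stop while the full cartridge is still clipped in (value of joint vac above 1.18 rad and distance of full_center from where it was at the start of the episode below 0.006 m), for 0.2 s.
2. the full cartridge is lifted out of its clip, held in the fingers (z of full_center in the frame of holder above 0.1 m and contact force between the fingers and full above 0.5 N), for 0.1 s.
At the end, for the whole second after the job is handed in: the red knob is at its shut stop (1.18 rad or more); the full cartridge lies flat on the tray's floor, wholly inside the walls (level within 7 degrees), released and at rest; the fresh cartridge is still in its clip (within 6 mm of its start) (value of joint vac above 1.18 rad and x of full_center in the frame of tray between -0.036 and 0.036 m and y of full_center in the frame of tray between -0.052 and 0.052 m and z of full_center in the frame of tray below 0.02 m and linear speed of full below 0.02 m/s and not (angle between full_center's own x axis and vertical below 1.45 rad) and not (angle between full_center's own x axis and vertical above 1.69 rad) and distance of spare_center from where it was at the start of the episode below 0.006 m); the robot touches nothing.
It fails at once if the full cartridge was forced against rigid jaws (over 20 N on one of the two jaws or lips) (contact force between full and clip_p_c6 above 20 N or contact force between full and clip_p_c7 above 20 N or contact force between full and clip_p_c8 above 20 N or contact force between full and clip_p_c9 above 20 N or contact force between full and clip_q_c6 above 20 N or contact force between full and clip_q_c7 above 20 N or contact force between full and clip_q_c8 above 20 N or contact force between full and clip_q_c9 above 20 N).
It fails at once if the full cartridge was dropped or flung (faster than 0.8 m/s out of the fingers) (contact force between the fingers and full below 0.05 N and linear speed of full above 0.8 m/s).
It fails at once if a black knob was touched (contact force between any of the fingers, the arm and kb above 0.5 N or contact force between any of the fingers, the arm and kc above 0.5 N or contact force between any of the fingers, the arm and kd above 0.5 N).
It fails at once if the fresh cartridge was moved more than 6 mm (distance of spare_center from where it was at the start of the episode above 0.006 m).
It fails at once if a bystander on the bench was moved more than 15 mm (distance of any of solder_spool, flux_tin, board, solvent, driver from where it was at the start of the episode above 0.015 m).
It also fails if it takes over 64 s, if anything falls off the work surface, if the arm or the gripper's body presses on something with over 40 N, if the wrist force passes 120 N, or if a joint passes its speed limit or range.

### The arm

A 7-joint arm with a two-finger parallel gripper is mounted at the origin on the work surface. World frame = base frame: x ahead of the robot, y to its left, z up, the work surface at z = 0. Lengths are in m, angles in rad, forces in N, time in s.
With the tool pointing down it reaches from about 0.4 to 0.925 m from the base axis. Payload 4.1 kg.
Tool frame: the origin (TCP) lies where the fingers leave the gripper's body, on its centre line; the fingertips stand 73 mm ahead of it and the grasp point (between the pads) lies r.hold_point_z ahead of it (r.hold_point_z is the distance from the TCP to the grasp point, in m); z points along the fingers, y is the line along which they close (so a half turn about z gives the same grasp; the last joint's range is limited). The gripper opens to 85 mm and grips with 20 to 120 N. Pads are 22 mm wide; open, the fingers measure 114 mm over their backs; the gripper's body (76 mm by 85 mm) begins 54 mm behind the grasp point. The pads swing forward as they close: fully open they stand 13 mm farther back than shut.
Start: joints at [-1.259, 0.398, 0.045, 1.537, -0.019, 1.207, -0.051], TCP at [0.26, 0.596, 0.304] pointing down, gripper open.
Joint ranges: [-2.82, 2.82], [-0.49, 2.23], [-1.37, 1.46], [0, 2.46], [-1.36, 4.5], [0.23, 2], [-2.94, 2.94]. Speed limits (rad/s): [2.57, 2.57, 3.14, 3.14, 3.14, 3.14, 3.14].

### API

Orientations are given as a rotation vector (axis times angle).
In Python, from rig import get_state, eyes, order, r gives the robot as it stands. The module is installed in compiled form; this text tells all that it offers.
- The arm moves only by the tool carry_out, never from a script. Its argument "commands" is a list that holds one entry, the list of rows, each a list of 6 numbers: the shift along the world's x, y, z scaled (see below), then the turn, a rotation vector about the world's x, y, z scaled (see below). A call has exactly 5 rows; each row shifts and turns the commanded pose from where the row before left it; what a row does not reach is not made up. The controller multiplies each number of a shift by 0.5 m and each number of a turn by 120 degrees. A row lasts 1/8 s, in which the tool goes at most 62.5 mm and 10.7 degrees, less where a joint would pass 70% of its speed; a pose out of reach is approached as far as the arm can. A call with a number of a shift or a turn outside -1 to 1 is refused whole. A call with a gripper value outside its range is refused whole. "gripper" is the closure, from 0 (fully open) to 1 (shut), set as the call begins (left out, the last holds). The fingers move at their own pace and stop on an object; "grip_force" is the grip in N (left out, the last holds). Time passes only in rows, so rows that do not move let the fingers close, or fill a call up. It gives the time, the measured TCP pose, the force, the opening and the grip force at its end, in the units of the state.
- get_state(): the state, without advancing time (a new reading comes with each control period).
- eyes.grab_frame(name): name is "scene" or "top" or "wrist"; returns the picture (384x512x3 uint8, blue, green, red); there is no depth.
- eyes.camera_params(name): a dict with "camera_matrix" (3x3 intrinsics, pixels), "origin" and "attitude" of the camera in the world; the wrist camera has in their place "tool_from_camera" (4x4, takes a point from camera to tool coordinates, whose origin is the TCP and whose axes are the flange's). Camera axes: x right, y up, looking along -z (the intrinsics and any distortion apply to the point x, -y, -z); pixel columns grow to the right and rows downward; lengths in m; the calibration is good to about 2 mm. A picture is of the moment at which its call begins: read the wrist's pose just before it. camera_params takes no time and is no camera call.
- order.close_job(): hands the job in; it is judged then, once.
Trained networks look in the newest picture that a camera, given by its name, has taken for a name from the list of things; names that differ only in an ending like _2 or _b are one class to them, and where a whole thing is asked for, a point or a joint stands for the part that bears it (a point fixed in the world has none). Each returns a list of dicts, best first, with "p" (0 to 1); they miss things now and then, are a little off and sometimes report something else, mostly with a low value. They report only what shows in the picture. A call takes as long as a camera call.
- eyes.cut_out(thing, camera): "pixels" (384x512 bool, what is visible of it) and "extent" ([left, top, right, bottom] in pixels, round what is visible of it).
The state is a dict: "time": time; "qpos": joint angles; "qd": joint speeds; "joint_torque": joint torques, N m; "ee_pos": TCP position; "tcp_rot": TCP orientation; "wrist_force": force on the tool from outside, world axes, zero at the start; "torque": the same for the moment, N m; "opening": opening from 0.0 (shut) to 1.0 (fully open); "grip_force": force on a finger pad.
Only numpy, scipy, OpenCV 4.12 (cv2) and the standard library are available. Lean on these libraries where they do the work, as an engineer would, in place of code of your own. Each camera call takes 0.05 s, during which the arm holds its last target. There are 200 camera calls.

## Working session

There is one attempt and no reset: what is moved stays moved. The work goes in short steps, Python scripts to look and compute and a tool call to move; the robot and the scene stay as the last step left them, time stands still between calls to the robot, and variables do not carry over. Pictures are saved under pics/ and viewed, at most 13 in all, crops included, and the job is handed in when it is done.

Besides the shell and the picture viewer there is one more tool, called after "Request:" by a JSON object that holds its "method" and its "body". carry_out: Moves the arm, as the interface text tells. Shifts and turns lie within -1 to 1; 1 stands for 0.5 m of shift or 120 degrees of turn. Its arguments: {"type":"object","properties":{"commands":{"type":"array"},"gripper":{"type":"number"},"grip_force":{"type":"number"}},"required":["commands"]}

```bash
mkdir -p pics; cat > h.py <<'E'
import numpy as np, cv2
from rig import get_state, eyes, order, r
from scipy.spatial.transform import Rotation as R
def cam(name):
    p=eyes.camera_params(name); K=np.array(p["camera_matrix"])
    if name=="wrist":
        s=get_state(); T=np.eye(4); T[:3,:3]=R.from_rotvec(s["tcp_rot"]).as_matrix(); T[:3,3]=s["ee_pos"]
        T=T@np.array(p["tool_from_camera"]); return K,T[:3,3],T[:3,:3]
    a=np.array(p["attitude"],float)
    A=a if a.shape==(3,3) else R.from_rotvec(a).as_matrix()
    return K,np.array(p["origin"]),A
def px2w(c,uv,z):
    K,o,A=c; uv=np.atleast_2d(uv).astype(float)
    d=np.c_[uv,np.ones(len(uv))]@np.linalg.inv(K).T; d[:,1]*=-1; d[:,2]*=-1
    d=d@A.T; return o+d*((z-o[2])/d[:,2])[:,None]
def w2px(c,P):
    K,o,A=c; q=(np.atleast_2d(P)-o)@A; q=q*[1,-1,-1]; q=q@K.T; return q[:,:2]/q[:,2:]
E
python3 - <<'E'
from h import *
s=get_state(); print(s, r.hold_point_z)
for n in("top","scene"):
    p=eyes.camera_params(n); print(n,p)
    im=eyes.grab_frame(n); cv2.imwrite(f"pics/{n}0.png",im)
c=cam("top"); eyes.grab_frame("top")
for t,z in dict(holder=.024,full_center=.08,spare_center=.08,manifold=.03,vac=.074,tray=.026,kb=.074,solvent=.095,driver=.02,board=.01,solder_spool=.04,flux_tin=.022).items():
    for d in eyes.cut_out(t,"top")[:4]:
        if d["p"]<.3: continue
        ys,xs=np.nonzero(d["pixels"]); rc=cv2.minAreaRect(np.c_[xs,ys].astype(np.float32))
        b=px2w(c,cv2.boxPoints(rc),z); m=b.mean(0); e1=b[1]-b[0]; e2=b[2]-b[1]
        if np.linalg.norm(e2)>np.linalg.norm(e1): e1,e2=e2,e1
        print(t,round(d["p"],2),np.round(d["extent"]),m.round(3)[:2],"L",np.linalg.norm(e1).round(3),np.linalg.norm(e2).round(3),"ang",np.degrees(np.arctan2(e1[1],e1[0])).round(1))
E
```

```text
{'time': 0.0, 'qpos': array([-1.25902535,  0.39920332,  0.04500162,  1.53789297, -0.01870654,
        1.20692253, -0.05067855]), 'qd': array([ 0.00049261, -0.00010629,  0.00057347,  0.00268951,  0.0002064 ,
        0.00065065,  0.00150688]), 'joint_torque': array([-8.51690652e-05, -4.75114024e+01,  1.36460155e+00, -2.54215121e+01,
        1.17187030e-02,  9.46303509e-03,  6.20300781e-06]), 'ee_pos': array([0.25930732, 0.59548615, 0.3028496 ]), 'tcp_rot': array([-0.64040401, -3.0753293 ,  0.00311593]), 'wrist_force': array([ 0.17085914, -0.24478947, -0.26258279]), 'torque': array([-0.00803411, -0.01670946,  0.0331351 ]), 'grip_force': 0.0, 'opening': 1.0028134051000257} 0.0539
top {'camera_matrix': array([[477.77529122,   0.        , 258.35999745],
       [  0.        , 477.77529122, 191.07127356],
       [  0.        ,   0.        ,   1.        ]]), 'origin': array([ 3.07225193e-01, -1.40526725e-03,  1.43129269e+00]), 'attitude': array([ 0.13918796, -0.15641446, -1.55930811])}
scene {'camera_matrix': array([[448.6352358 ,   0.        , 252.84575348],
       [  0.        , 448.6352358
[... 295 characters left out ...]
12 -0.252] L 0.236 0.102 ang -174.8
vac 0.46 [329. 195. 342. 207.] [ 0.537 -0.237] L 0.032 0.029 ang 178.5
tray 0.74 [231. 163. 271. 229.] [0.565 0.005] L 0.193 0.131 ang -2.4
kb 0.5 [335. 234. 347. 245.] [ 0.428 -0.251] L 0.034 0.031 ang -89.6
solvent 0.56 [393. 250. 421. 276.] [ 0.362 -0.432] L 0.078 0.061 ang -89.7
driver 0.83 [377. 185. 428. 212.] [ 0.556 -0.443] L 0.167 0.025 ang -113.6
board 0.76 [283. 106. 326. 152.] [ 0.783 -0.149] L 0.131 0.093 ang -156.1
solder_spool 0.59 [319. 177. 358. 254.] [ 0.511 -0.247] L 0.231 0.093 ang -175.5
solder_spool 0.57 [197. 115. 223. 136.] [0.773 0.134] L 0.07 0.064 ang -178.8
flux_tin 0.79 [107. 156. 122. 174.] [0.653 0.424] L 0.06 0.056 ang -89.5
```

```bash
python3 - <<'E'
from h import *
a=cv2.imread("pics/top0.png"); b=cv2.imread("pics/scene0.png")
x=cv2.resize(a[150:280,140:370],None,fx=3.4,fy=3.4,interpolation=cv2.INTER_CUBIC); cv2.imwrite("pics/topcrop.png",x)
E
```

```text
(no output)
```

View pics/topcrop.png

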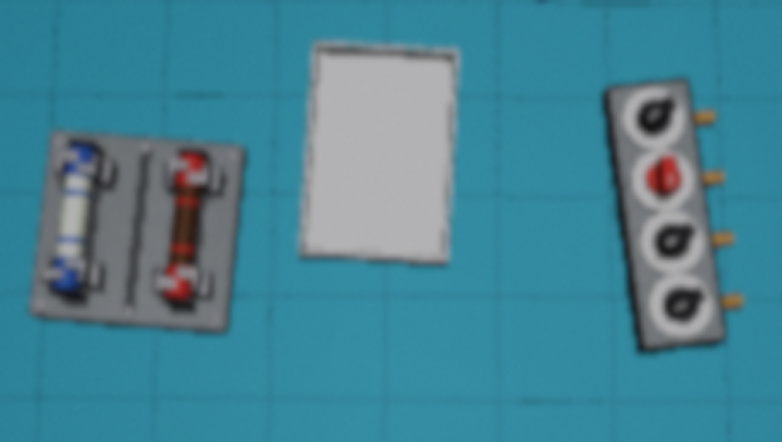

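View pics/scene0.png

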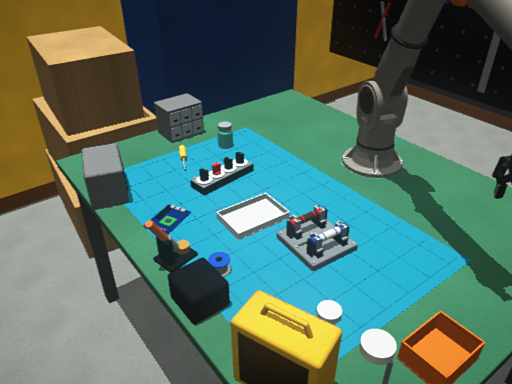

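The top crop shows the full brown/red cartridge in the right (-y) bay at about px (194,217). The red knob is at (335,201), second from the top, with black neighbours at (333,184) and (339,220). The tray lies between, and the scene view shows a clear path above the bench.

Request:
{"method": "carry_out", "body": {"commands": [[[0.05,-0.1,0,0,0,0.02],[0.05,-0.1,0,0,0,0.02],[0.05,-0.1,0,0,0,0.02],[0.05,-0.1,0,0,0,0.02],[0.05,-0.1,0,0,0,0.02]]], "gripper": 0}}

```text
time: 1.38
ee_pos: [0.3853, 0.3443, 0.3043]
tcp_rot: [0.313, 3.125, 0.001]
wrist_force: [-0.4, 0.3, -0.1]
opening: 1.0
grip_force: 0.0
```

Request:
{"method": "carry_out", "body": {"commands": [[[0.05,-0.1,0,0,0,0.02],[0.05,-0.1,0,0,0,0.02],[0.05,-0.1,0,0,0,0.02],[0,0,0,0,0,0],[0,0,0,0,0,0]]]}}

```text
time: 2.0
ee_pos: [0.4594, 0.1964, 0.3041]
tcp_rot: [-0.119, -3.139, -0.001]
wrist_force: [0.3, 0.7, 0.3]
opening: 0.993
grip_force: 0.0
```

```bash
python3 - <<'E'
from h import *
c=cam("wrist"); print(eyes.camera_params("wrist"),get_state()["ee_pos"],c[1])
im=eyes.grab_frame("wrist"); cv2.imwrite("pics/w1.png",im)
for t,z in dict(full_center=.075,spare_center=.075,holder=.024,tray=.026).items():
    for d in eyes.cut_out(t,"wrist")[:2]:
        ys,xs=np.nonzero(d["pixels"]); rc=cv2.minAreaRect(np.c_[xs,ys].astype(np.float32))
        b=px2w(c,cv2.boxPoints(rc),z); m=b.mean(0); e1=b[1]-b[0]; e2=b[2]-b[1]
        if np.linalg.norm(e2)>np.linalg.norm(e1): e1,e2=e2,e1
        print(t,round(d["p"],2),np.round(d["extent"]),m.round(4)[:2],"L",np.linalg.norm(e1).round(3),np.linalg.norm(e2).round(3),"ang",np.degrees(np.arctan2(e1[1],e1[0])).round(1))
E
```

```text
{'camera_matrix': array([[295.04135992,   0.        , 254.61415138],
       [  0.        , 295.04135992, 194.4532853 ],
       [  0.        ,   0.        ,   1.        ]]), 'tool_from_camera': array([[ 9.44179588e-04,  9.56720664e-01,  2.91006321e-01,
         7.42935446e-02],
       [ 9.99999239e-01, -6.72067008e-04, -1.03502382e-03,
         3.63855389e-04],
       [-7.94652930e-04,  2.91007077e-01, -9.56720570e-01,
        -6.90227724e-02],
       [ 0.00000000e+00,  0.00000000e+00,  0.00000000e+00,
         1.00000000e+00]])} [0.45940386 0.19640194 0.30407253] [0.38535303 0.2023319  0.37310234]
full_center 0.79 [223. 151. 245. 263.] [0.4914 0.1706] L 0.123 0.021 ang -4.3
full_center 0.63 [404. 266. 450. 308.] [0.603  0.3921] L 0.065 0.041 ang 49.3
holder 0.8 [202. 130. 348. 256.] [0.4934 0.2183] L 0.17 0.166 ang 85.7
tray 0.67 [ 53. 185. 176. 323.] [0.5644 0.006 ] L 0.205 0.139 ang -3.8
```

View pics/w1.png

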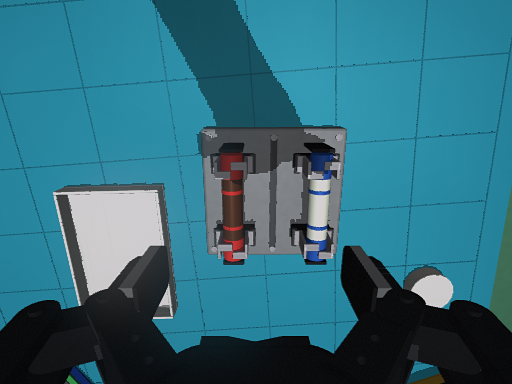

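The wrist view shows the full cartridge at (234,205) and the white one at (318,205). The holder and tray agree with the top view. Next is the knob.

Request:
{"method": "carry_out", "body": {"commands": [[[0.016,-0.096,0,0,0,0.005],[0.016,-0.096,0,0,0,0.005],[0.016,-0.096,0,0,0,0.005],[0.016,-0.096,0,0,0,0.005],[0.016,-0.096,0,0,0,0.005]]]}}

```text
time: 2.88
ee_pos: [0.4998, -0.0447, 0.3041]
tcp_rot: [0.033, 3.141, 0.001]
wrist_force: [-0.2, -0.5, -0.4]
opening: 0.996
grip_force: 0.0
```

Request:
{"method": "carry_out", "body": {"commands": [[[0.016,-0.096,-0.02,0,0,0.005],[0.016,-0.096,-0.03,0,0,0.005],[0.016,-0.096,-0.03,0,0,0.005],[0.016,-0.096,-0.02,0,0,0.005],[0,0,0,0,0,0]]], "gripper": 0.3}}

```text
time: 3.5
ee_pos: [0.5306, -0.2399, 0.2531]
tcp_rot: [0.02, -3.14, 0.004]
wrist_force: [-0.7, 0.1, 0.6]
opening: 0.701
grip_force: 0.0
```

```bash
cat >> h.py <<'E'
def meas(cn,things):
    c=cam(cn); im=eyes.grab_frame(cn)
    for t,z in things.items():
        for d in eyes.cut_out(t,cn)[:3]:
            if d["p"]<.3: continue
            ys,xs=np.nonzero(d["pixels"]); w=px2w(c,np.c_[xs,ys],z)[:,:2]*1000
            (mx,my),(a,b),th=cv2.minAreaRect(w.astype(np.float32)); th=th if a>b else th+90
            print(t,round(d["p"],2),np.round(d["extent"]),"c",round(mx,1),round(my,1),"L",round(a,1),round(b,1),"ang",round(th,1))
    return c,im
E
python3 - <<'E'
from h import *
print(get_state()["ee_pos"],get_state()["tcp_rot"],get_state()["opening"])
c,im=meas("wrist",dict(vac=.074,kb=.074,manifold=.03)); cv2.imwrite("pics/w2.png",im)
# red top face
hsv=cv2.cvtColor(im,cv2.COLOR_BGR2HSV); m=((hsv[...,0]<8)|(hsv[...,0]>172))&(hsv[...,1]>120)&(hsv[...,2]>60)
n,l,st,ce=cv2.connectedComponentsWithStats(m.astype(np.uint8)); 
for i in range(1,n):
    if st[i,4]>60: print(st[i],ce[i],px2w(c,ce[i],.074))
E
```

```text
[ 0.53064356 -0.23989603  0.25308482] [ 0.02019931 -3.13951878  0.00406723] 0.7006299330517399
vac 0.67 [236. 178. 272. 220.] c 533.6 -239.2 L 36.7 28.7 ang 24.2
kb 0.6 [219.  58. 258.  96.] c 434.0 -252.2 L 28.4 30.5 ang 117.4
manifold 0.66 [184.  30. 294. 268.] c 513.0 -253.0 L 231.6 93.0 ang 6.8
[239 177  31  41 865] [253.80924855 195.70751445] [[ 0.53266972 -0.24039471  0.074     ]]
```

View pics/w2.png

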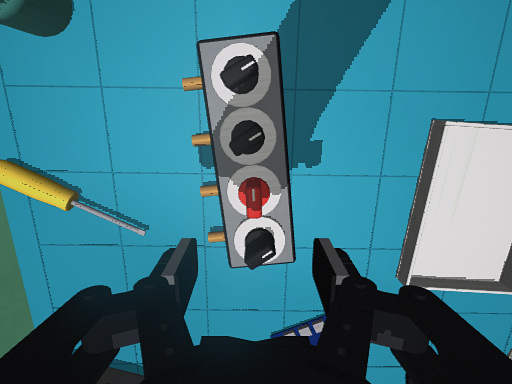

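```bash
python3 - <<'E'
from h import *
im=cv2.imread("pics/w2.png"); c=cam("wrist")
print(px2w(c,[[255,195],[240,75],[247,137],[260,240]],.031).round(4))
cv2.imwrite("pics/w2c.png",cv2.resize(im[160:280,190:310],None,fx=5,fy=5,interpolation=cv2.INTER_CUBIC))
E
```

```text
[[ 0.5473 -0.2324  0.031 ]
 [ 0.4321 -0.2489  0.031 ]
 [ 0.4883 -0.2416  0.031 ]
 [ 0.5983 -0.2258  0.031 ]]
```

View pics/w2c.png

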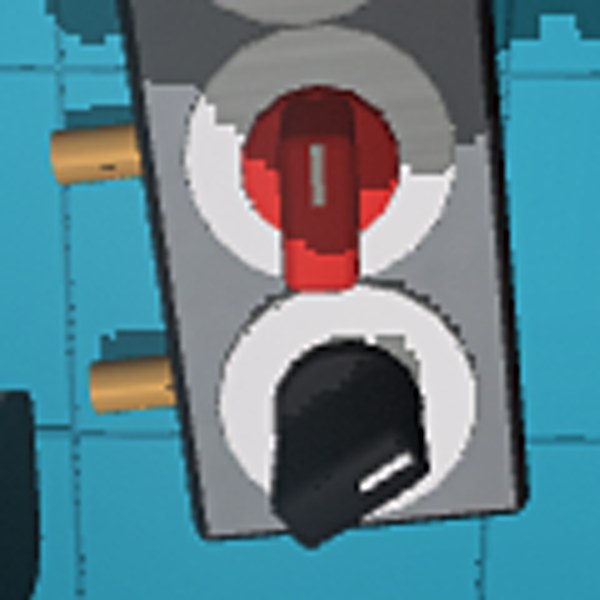

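The crop shows the red bar's top face centred at crop (319,212), which is px (253.8,202.4). The ring centre is near crop (320,153). The neighbouring black knob sits beyond it toward +x, at crop (350,400).

```bash
python3 - <<'E'
from h import *
c=cam("wrist"); f=lambda x,y:[190+x/5,160+y/5]
print("top",px2w(c,[f(319,212),f(320,135),f(319,290)],.074).round(4))
print("ring",px2w(c,[f(320,153),f(348,405)],.0305).round(4))
g=lambda p:w2px(c,p)
print("tcp ground",g([[.5306,-.2399,.074]]), get_state()["qpos"].round(2))
T=px2w(c,[f(281,290),f(280,135),f(357,290),f(358,135)],.074).round(4);print(T)
E
```

```text
top [[ 0.541  -0.2338  0.074 ]
 [ 0.5268 -0.2339  0.074 ]
 [ 0.5559 -0.2335  0.074 ]]
ring [[ 0.5427 -0.2336  0.0305]
 [ 0.5997 -0.2262  0.0305]]
tcp ground [[247.09585828 190.99483852]] [-0.08  0.36  0.54  1.78 -0.21  1.06  2.12]
[[ 0.556  -0.2403  0.074 ]
 [ 0.527  -0.2409  0.074 ]
 [ 0.5557 -0.2266  0.074 ]
 [ 0.5267 -0.2273  0.074 ]]
```

Request:
{"method": "carry_out", "body": {"commands": [[[0.02,0.012,-0.04,0,0,0],[0,0,-0.04,0,0,0],[0,0,-0.04,0,0,0],[0,0,-0.04,0,0,0],[0,0,0,0,0,0]]], "gripper": 0.6, "grip_force": 30}}

```text
time: 4.32
ee_pos: [0.541, -0.2277, 0.1715]
tcp_rot: [0.033, -3.137, -0.003]
wrist_force: [-0.1, 0.4, 0.0]
opening: 0.4
grip_force: 0.0
```

```bash
python3 - <<'E'
from h import *
c=cam("wrist"); im=eyes.grab_frame("wrist"); s=get_state(); print(s["ee_pos"],s["tcp_rot"],s["opening"])
a=cv2.resize(im[150:384,120:400],None,fx=2,fy=2)
cv2.imwrite("pics/w3.png",a)
print(w2px(c,[[.541,-.2337,.074],[.526,-.2337,.074],[.556,-.2337,.074]]))
E
```

```text
[ 0.54158524 -0.22846966  0.17273661] [ 3.21418931e-02 -3.13942990e+00 -1.84039247e-03] 0.39779272177306796
[[243.57856613 231.76476558]
 [243.85687921 208.68279776]
 [243.31318532 253.77419232]]
```

View pics/w3.png

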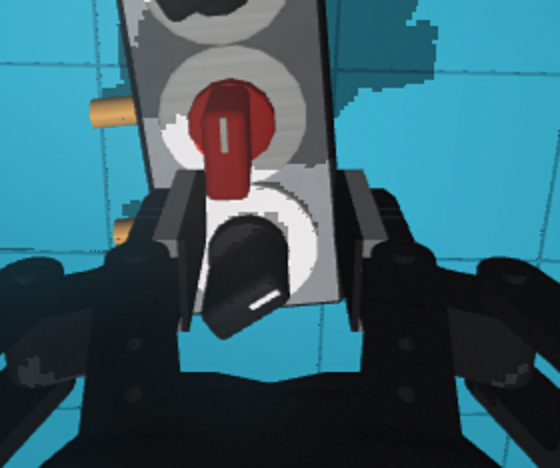

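```bash
python3 - <<'E'
from h import *
c=cam("wrist"); s=get_state(); print(s["ee_pos"],s["tcp_rot"],s["opening"])
im=eyes.grab_frame("wrist"); a=im[150:384,120:400]; hsv=cv2.cvtColor(a,cv2.COLOR_BGR2HSV)
cv2.imwrite("pics/w3b.png",cv2.resize(im[165:265,195:295],None,fx=6,fy=6,interpolation=cv2.INTER_NEAREST))
f=lambda x,y:[120+x/2,150+y/2]
print("disc",px2w(c,[f(232,119)],.042),"ring",px2w(c,[f(232.5,118)],.0305),"top",px2w(c,[f(227.5,154),f(206,198),f(250,198),f(227,198)],.074).round(4))
E
```

```text
[ 0.54158524 -0.22846966  0.17273661] [ 3.21418931e-02 -3.13942990e+00 -1.84039247e-03] 0.39779272177306796
disc [[ 0.53941763 -0.24113633  0.042     ]] ring [[ 0.54314913 -0.24160704  0.0305    ]] top [[ 0.5393 -0.2406  0.074 ]
 [ 0.5545 -0.2474  0.074 ]
 [ 0.5542 -0.2336  0.074 ]
 [ 0.5543 -0.2408  0.074 ]]
```

View pics/w3b.png

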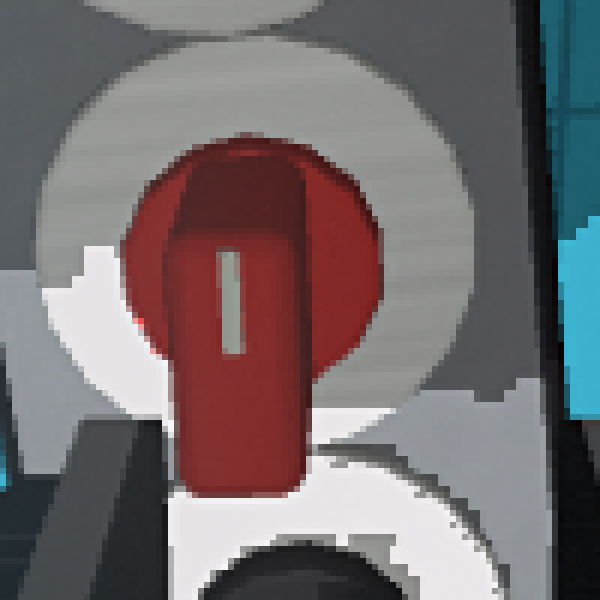

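The close-up puts the bar's top face at px (235,226), meaning its axis is at about (0.540, -0.240). I had reused an old pose with a newer picture, so I'm correcting by -12 mm in y before descending.

Request:
{"method": "carry_out", "body": {"commands": [[[-0.003,-0.0235,0,0,0,0.01],[0,0,0,0,0,0],[0,0,-0.03,0,0,0],[0,0,-0.03,0,0,0],[0,0,0,0,0,0]]]}}

```text
time: 5.05
ee_pos: [0.5389, -0.2407, 0.1418]
tcp_rot: [0.063, -3.137, -0.003]
wrist_force: [-0.2, 0.5, 0.0]
opening: 0.401
grip_force: 0.0
```

```bash
python3 - <<'E'
from h import *
c=cam("wrist"); s=get_state(); print(s["ee_pos"],s["tcp_rot"],s["opening"],s["wrist_force"])
im=eyes.grab_frame("wrist")
hsv=cv2.cvtColor(im,cv2.COLOR_BGR2HSV); m=((hsv[...,0]<8)|(hsv[...,0]>172))&(hsv[...,1]>120)&(hsv[...,2]>40)
n,l,st,ce=cv2.connectedComponentsWithStats(m.astype(np.uint8)); i=1+st[1:,4].argmax(); 
b=st[i][1]+st[i][3]-1
for row in (b-4,b-12,b-20,b-26):
    xs=np.nonzero(l[row]==i)[0]; print(row,xs.min(),xs.max(),px2w(c,[[xs.min()-.5,row],[xs.max()+.5,row]],.074).round(4).tolist())
E
```

```text
[ 0.53892398 -0.24074358  0.14180805] [ 6.27201985e-02 -3.13703928e+00 -2.67905640e-03] 0.40082310234260315 [-0.15115583  0.48329807  0.04450965]
274 242 265 [[0.5502, -0.2465, 0.074], [0.5497, -0.2339, 0.074]]
266 241 265 [[0.5454, -0.2472, 0.074], [0.5449, -0.2341, 0.074]]
258 241 265 [[0.5408, -0.2473, 0.074], [0.5402, -0.2344, 0.074]]
252 241 266 [[0.5373, -0.2474, 0.074], [0.5368, -0.234, 0.074]]
```

Request:
{"method": "carry_out", "body": {"commands": [[[0,0,-0.02,0,0,0],[0,0,-0.021,0,0,0],[0,0,0,0,0,0],[0,0,0,0,0,0],[0,0,0,0,0,0]]]}}

```text
time: 5.72
ee_pos: [0.5403, -0.2419, 0.1238]
tcp_rot: [-0.062, 3.14, -0.0]
wrist_force: [0.3, -0.3, 0.5]
opening: 0.401
grip_force: 0.0
```

Request:
{"method": "carry_out", "body": {"commands": [[[0,0,0,0,0,0],[0,0,0,0,0,0],[0,0,0,0,0,0],[0,0,0,0,0,0],[0,0,0,0,0,0]]], "gripper": 1, "grip_force": 30}}

```text
time: 6.35
ee_pos: [0.5402, -0.2415, 0.1238]
tcp_rot: [-0.062, 3.141, 0.001]
wrist_force: [-1.1, 2.9, 5.1]
opening: 0.159
grip_force: 31.4
```

Request:
{"method": "carry_out", "body": {"commands": [[[0,0,0,0,0,-0.08],[0,0,0,0,0,-0.08],[0,0,0,0,0,-0.08],[0,0,0,0,0,-0.08],[0,0,0,0,0,-0.08]]]}}

```text
time: 6.98
ee_pos: [0.5401, -0.2416, 0.1238]
tcp_rot: [-1.228, -2.892, -0.001]
wrist_force: [-0.4, 1.2, 4.8]
opening: 0.156
grip_force: 31.3
```

Request:
{"method": "carry_out", "body": {"commands": [[[0,0,0,0,0,-0.08],[0,0,0,0,0,-0.06],[0,0,0,0,0,0],[0,0,0,0,0,0],[0,0,0,0,0,0]]]}}

```text
time: 7.6
ee_pos: [0.5401, -0.2417, 0.1238]
tcp_rot: [-1.63, -2.685, -0.001]
wrist_force: [-1.4, 2.5, 5.2]
opening: 0.158
grip_force: 31.5
```

```bash
python3 - <<'E'
from h import *
s=get_state(); print(s["torque"],s["wrist_force"],s["tcp_rot"]); y=R.from_rotvec(s["tcp_rot"]).as_matrix()[:,1]; print("close ang",np.degrees(np.arctan2(y[1],y[0])))
E
```

```text
[0.39395857 0.35049492 0.02457523] [-1.41306507  2.53877787  5.19383199] [-1.63015278e+00 -2.68524536e+00 -8.01924505e-04]
close ang 27.477981595404458
```

Request:
{"method": "carry_out", "body": {"commands": [[[0,0,0,0,0,-0.015],[0,0,0,0,0,-0.015],[0,0,0,0,0,-0.015],[0,0,0,0,0,0],[0,0,0,0,0,0]]]}}

```text
time: 8.22
ee_pos: [0.5401, -0.2416, 0.1238]
tcp_rot: [-1.754, -2.606, -0.001]
wrist_force: [-2.2, 1.5, 6.4]
opening: 0.159
grip_force: 31.5
```

```bash
python3 - <<'E'
from h import *
s=get_state(); print(s["torque"],s["wrist_force"],s["tcp_rot"]); y=R.from_rotvec(s["tcp_rot"]).as_matrix()[:,1]; print("close ang",np.degrees(np.arctan2(y[1],y[0])))
E
```

```text
[0.48321657 0.37803249 0.01581774] [-2.21696014  1.47390915  6.36979397] [-1.75428320e+00 -2.60576501e+00 -6.81885701e-04]
close ang 22.10063015323687
```

Request:
{"method": "carry_out", "body": {"commands": [[[0,0,0,0,0,-0.015],[0,0,0,0,0,-0.015],[0,0,0,0,0,-0.01],[0,0,0,0,0,0],[0,0,0,0,0,0]]]}}

```text
time: 8.85
ee_pos: [0.5402, -0.2415, 0.1239]
tcp_rot: [-1.852, -2.537, 0.003]
wrist_force: [-1.9, 0.7, 6.9]
opening: 0.154
grip_force: 62.5
```

```bash
python3 - <<'E'
from h import *
s=get_state(); print(s["torque"],s["wrist_force"],s["tcp_rot"]); y=R.from_rotvec(s["tcp_rot"]).as_matrix()[:,1]; print("close ang",np.degrees(np.arctan2(y[1],y[0])))
c=cam("top"); im=eyes.grab_frame("wrist"); cv2.imwrite("pics/w4.png",im)
E
```

```text
[0.38648358 0.46429007 1.81905378] [-1.87600065  0.68096578  6.85924364] [-1.85155858 -2.5372499   0.00256845]
close ang 17.759765758740354
```

View pics/w4.png

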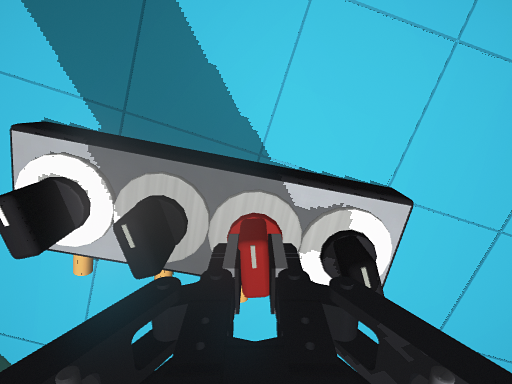

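The torque jumped to 1.8 N m, so the knob is at its stop. The view shows the red bar held at (255,265), with the fingers clear of the black knobs at (150,235) and (350,265). I'll relax, open slightly and rise.

Request:
{"method": "carry_out", "body": {"commands": [[[0,0,0,0,0,0.014],[0,0,0,0,0,0],[0,0,0,0,0,0],[0,0,0,0,0,0],[0,0,0,0,0,0]]]}}

```text
time: 9.52
ee_pos: [0.5402, -0.2415, 0.1239]
tcp_rot: [-1.817, -2.562, 0.001]
wrist_force: [-1.0, 0.7, 6.1]
opening: 0.16
grip_force: 48.7
```

Request:
{"method": "carry_out", "body": {"commands": [[[0,0,0,0,0,0],[0,0,0,0,0,0],[0,0,0,0,0,0],[0,0,0.03,0,0,0],[0,0,0.04,0,0,0]]], "gripper": 0.72}}

```text
time: 10.15
ee_pos: [0.54, -0.242, 0.1596]
tcp_rot: [-1.826, -2.556, 0.0]
wrist_force: [-0.2, -0.3, -0.3]
opening: 0.278
grip_force: 0.0
```

Request:
{"method": "carry_out", "body": {"commands": [[[0,0,0.08,0,0,0],[0,0,0.1,0,0,0.02],[-0.02,0.1,0.08,0,0,0.08],[-0.02,0.1,0,0,0,0.08],[-0.02,0.1,0,0,0,0.08]]]}}

```text
time: 10.78
ee_pos: [0.5104, -0.0928, 0.2891]
tcp_rot: [1.064, 2.953, 0.003]
wrist_force: [0.5, 0.4, -0.7]
opening: 0.283
grip_force: 0.0
```

Request:
{"method": "carry_out", "body": {"commands": [[[-0.02,0.1,0,0,0,0.08],[-0.02,0.1,0,0,0,0.08],[-0.02,0.1,0,0,0,0.08],[-0.01,0.1,0,0,0,0.08],[0,0.1,0,0,0,0]]]}}

```text
time: 11.4
ee_pos: [0.4753, 0.1574, 0.2888]
tcp_rot: [0.04, 3.139, 0.003]
wrist_force: [0.6, -0.7, 0.7]
opening: 0.279
grip_force: 0.0
```

```bash
python3 - <<'E'
from h import *
s=get_state(); print(s["ee_pos"],s["tcp_rot"]); y=R.from_rotvec(s["tcp_rot"]).as_matrix()[:,1]; print("close ang",np.degrees(np.arctan2(y[1],y[0])),s["qpos"].round(2))
c,im=meas("top",dict(vac=.074))
cv2.imwrite("pics/t2.png",cv2.resize(im[170:270,310:380],None,fx=4,fy=4,interpolation=cv2.INTER_CUBIC))
E
```

```text
[0.47531445 0.15736792 0.28883441] [0.03985012 3.13918222 0.00330378]
close ang 88.54553391700095 [-0.95  0.17  0.61  1.92 -0.11  1.09  1.25]
```

Request:
{"method": "carry_out", "body": {"commands": [[[0.02,0.02,-0.03,0,0,-0.01],[0,0,-0.03,0,0,-0.01],[0,0,-0.03,0,0,0],[0,0,0,0,0,0],[0,0,0,0,0,0]]], "gripper": 0.45}}

```text
time: 12.12
ee_pos: [0.4855, 0.166, 0.2423]
tcp_rot: [0.107, 3.14, 0.0]
wrist_force: [-0.3, 0.1, -0.7]
opening: 0.549
grip_force: 0.0
```

```bash
cat > m.py <<'E'
from h import *
s=get_state(); y=R.from_rotvec(s["tcp_rot"]).as_matrix()[:,1]; print(s["ee_pos"].round(4),"close ang",np.degrees(np.arctan2(y[1],y[0])).round(1),s["opening"],s["qd"].max().round(3))
c,im=meas("wrist",dict(full_center=.07,spare_center=.07)); cv2.imwrite("pics/w5.png",im)
d=eyes.cut_out("full_center","wrist")[0]["pixels"]
ys,xs=np.nonzero(d); 
for row in np.linspace(ys.min()+5,ys.max()-5,9).astype(int):
    q=np.nonzero(d[row])[0]; w=px2w(c,[[q.min()-.5,row],[q.max()+.5,row]],.068); print(row,q.min(),q.max(),w.mean(0).round(4)[:2],np.linalg.norm(w[0]-w[1]).round(4))
E
python3 m.py
```

```text
[0.4855 0.166  0.2423] close ang 86.1 0.5491494374836084 0.002
full_center 0.56 [248. 127. 276. 267.] c 493.0 169.9 L 23.2 124.1 ang 176.1
spare_center 0.87 [349. 129. 391. 271.] c 499.8 262.9 L 25.7 125.2 ang 176.2
135 246 273 [0.4352 0.174 ] 0.0227
150 246 261 [0.4471 0.1683] 0.0132
166 247 272 [0.4608 0.1724] 0.0218
182 247 272 [0.4746 0.1715] 0.0221
198 248 271 [0.4888 0.1707] 0.0208
214 246 271 [0.5035 0.1689] 0.0229
230 247 271 [0.5188 0.1683] 0.0224
246 256 271 [0.5348 0.1714] 0.0146
262 247 258 [0.5505 0.1603] 0.0111
```

View pics/w5.png

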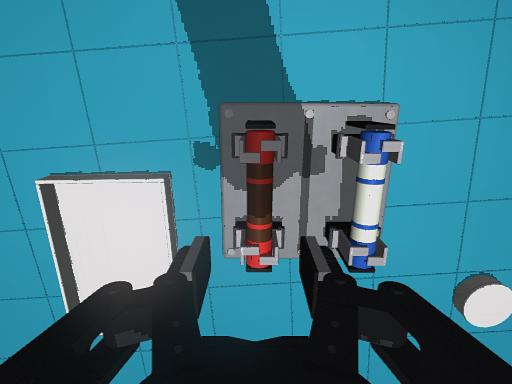

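The view shows the full cartridge at (260,198) and the white one at (368,200). The gripper is aligned with the axis (closing angle 86.1°, axis about -4°). Descending in two stages.

Request:
{"method": "carry_out", "body": {"commands": [[[0.013,0.0085,-0.05,0,0,0],[0,0,-0.05,0,0,0],[0,0,-0.05,0,0,0],[0,0,0,0,0,0],[0,0,0,0,0,0]]]}}

```text
time: 12.95
ee_pos: [0.4926, 0.1708, 0.168]
tcp_rot: [0.106, 3.138, 0.001]
wrist_force: [0.7, -1.0, 0.2]
opening: 0.548
grip_force: 0.0
```

```bash
python3 m.py
```

```text
[0.4926 0.1708 0.168 ] close ang 86.1 0.5476998789789346 0.003
full_center 0.81 [233. 126. 276. 322.] c 494.6 170.0 L 23.8 127.8 ang 175.9
133 232 274 [0.4338 0.1745] 0.0242
155 232 252 [0.4458 0.1673] 0.0121
178 235 271 [0.4598 0.1727] 0.0218
201 234 271 [0.474  0.1714] 0.0229
224 235 270 [0.4889 0.1704] 0.0222
246 236 269 [0.5039 0.1694] 0.0215
269 235 269 [0.5203 0.1679] 0.0227
292 251 269 [0.538  0.1721] 0.0127
315 239 253 [0.5556 0.1614] 0.0103
```

Request:
{"method": "carry_out", "body": {"commands": [[[0,-0.0014,-0.03,0,0,0],[0,0,-0.03,0,0,0],[0,0,-0.03,0,0,0],[0,0,0,0,0,0],[0,0,0,0,0,0]]]}}

```text
time: 13.78
ee_pos: [0.4921, 0.1699, 0.1219]
tcp_rot: [0.106, 3.14, -0.0]
wrist_force: [0.4, 1.2, -0.6]
opening: 0.552
grip_force: 0.0
```

Request:
{"method": "carry_out", "body": {"commands": [[[0,0,0,0,0,0],[0,0,0,0,0,0],[0,0,0,0,0,0],[0,0,0,0,0,0],[0,0,0,0,0,0]]], "gripper": 1, "grip_force": 45}}

```text
time: 14.4
ee_pos: [0.4923, 0.1701, 0.1226]
tcp_rot: [0.106, 3.139, 0.001]
wrist_force: [0.1, -0.6, 5.5]
opening: 0.263
grip_force: 44.1
```

Request:
{"method": "carry_out", "body": {"commands": [[[0,-0.002,0,0,0,0],[0,-0.002,0,0,0,0],[0,0,0,0,0,0],[0,0,0,0,0,0],[0,0,0,0,0,0]]]}}

```text
time: 15.02
ee_pos: [0.4924, 0.1693, 0.1226]
tcp_rot: [0.105, 3.139, 0.003]
wrist_force: [-0.9, 2.6, 5.3]
opening: 0.263
grip_force: 44.2
```

Request:
{"method": "carry_out", "body": {"commands": [[[0,-0.003,0,0,0,0],[0,0,0,0,0,0],[0,0,0,0,0,0],[0,0,0,0,0,0],[0,0,0,0,0,0]]]}}

```text
time: 15.65
ee_pos: [0.4924, 0.1682, 0.1226]
tcp_rot: [0.105, 3.139, 0.004]
wrist_force: [-1.2, 4.2, 6.4]
opening: 0.264
grip_force: 44.3
```

Request:
{"method": "carry_out", "body": {"commands": [[[0,-0.003,0,0,0,0],[0,0,0,0,0,0],[0,0,0,0,0,0],[0,0,0,0,0,0],[0,0,0,0,0,0]]]}}

```text
time: 16.27
ee_pos: [0.4924, 0.167, 0.1226]
tcp_rot: [0.105, 3.139, 0.005]
wrist_force: [0.1, 4.3, 5.4]
opening: 0.263
grip_force: 44.3
```

Moved 3.1 mm with the force level at about 4.3 N, so -y looks like the sprung side. Continuing gently.

Request:
{"method": "carry_out", "body": {"commands": [[[0,-0.003,0,0,0,0],[0,-0.003,0,0,0,0],[0,0,0,0,0,0],[0,0,0,0,0,0],[0,0,0,0,0,0]]]}}

```text
time: 16.9
ee_pos: [0.4924, 0.1642, 0.1226]
tcp_rot: [0.105, 3.139, 0.005]
wrist_force: [-0.5, 5.3, 5.2]
opening: 0.266
grip_force: 44.4
```

Request:
{"method": "carry_out", "body": {"commands": [[[0,-0.004,0,0,0,0],[-0.001,-0.005,0,0,0,0],[0,-0.005,0,0,0,0],[0,-0.005,0,0,0,0],[0,0,0,0,0,0]]]}}

```text
time: 17.52
ee_pos: [0.4919, 0.156, 0.123]
tcp_rot: [0.103, 3.139, 0.008]
wrist_force: [-1.5, 8.4, 7.6]
opening: 0.267
grip_force: 44.6
```

Request:
{"method": "carry_out", "body": {"commands": [[[0,-0.001,0.006,0,0,0],[0,0,0.008,0,0,0],[0,0,0.008,0,0,0],[0,0,0.008,0,0,0],[0,0,0,0,0,0]]]}}

```text
time: 18.15
ee_pos: [0.4903, 0.1521, 0.1367]
tcp_rot: [-0.105, -3.137, 0.0]
wrist_force: [-1.8, 4.7, -3.2]
opening: 0.268
grip_force: 46.8
```

Request:
{"method": "carry_out", "body": {"commands": [[[0,0.003,0.01,0,0,0],[0,0,0.012,0,0,0],[0,0,0.012,0,0,0],[0,0,0.012,0,0,0],[0,0,0.012,0,0,0]]]}}

```text
time: 18.77
ee_pos: [0.4914, 0.1524, 0.1665]
tcp_rot: [-0.107, -3.14, 0.001]
wrist_force: [0.4, 0.8, -1.1]
opening: 0.264
grip_force: 47.1
```

Request:
{"method": "carry_out", "body": {"commands": [[[0,0,0.02,0,0,0],[0,0,0.04,0,0,0],[0,0,0.04,0,0,0],[0,0,0.0,0,0,0],[0,0,0.0,0,0,0]]]}}

```text
time: 19.4
ee_pos: [0.491, 0.1533, 0.2155]
tcp_rot: [-0.106, -3.139, 0.001]
wrist_force: [-0.2, 0.0, -0.9]
opening: 0.266
grip_force: 47.1
```

```bash
python3 - <<'E'
from h import *
s=get_state(); print(s["ee_pos"],s["tcp_rot"],s["opening"],s["wrist_force"])
c=cam("wrist"); im=eyes.grab_frame("wrist"); cv2.imwrite("pics/w6.png",im)
meas("wrist",dict(tray=.026))
meas("top",dict(tray=.026))
E
```

```text
[0.49095358 0.15330088 0.21553424] [-1.05511325e-01 -3.13893697e+00  5.09914726e-04] 0.2657326726470193 [-0.20131237  0.02127027 -0.92049866]
tray 0.77 [ 28. 172. 185. 344.] c 558.6 10.9 L 136.4 186.1 ang 177.0
tray 0.63 [228. 164. 275. 232.] c 563.3 5.2 L 134.5 195.4 ang 176.7
```

View pics/w6.png

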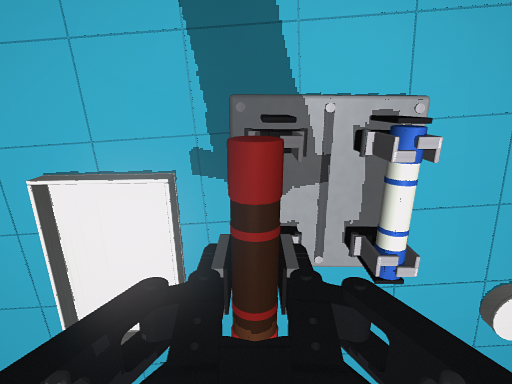

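The full cartridge is held at (255,240), clear of the holder, and the white one is still clipped at (398,200). Next, over to the tray at about (0.563, 0.006).

Request:
{"method": "carry_out", "body": {"commands": [[[0.036,-0.0735,0,0,0,0],[0.036,-0.0735,0,0,0,0],[0.036,-0.0735,0,0,0,0.003],[0.036,-0.0735,0,0,0,0.003],[0,0,-0.04,0,0,0.003]]]}}

```text
time: 20.27
ee_pos: [0.5655, 0.0019, 0.1972]
tcp_rot: [0.086, 3.136, -0.003]
wrist_force: [-1.2, 1.4, -1.2]
opening: 0.266
grip_force: 47.1
```

Request:
{"method": "carry_out", "body": {"commands": [[[0,0,-0.06,0,0,0],[0,0,-0.06,0,0,0],[0,0,-0.04,0,0,0],[0,0,0,0,0,0],[0,0,0,0,0,0]]]}}

```text
time: 20.9
ee_pos: [0.5642, 0.0063, 0.1169]
tcp_rot: [0.076, 3.139, 0.0]
wrist_force: [-0.7, 0.1, 0.6]
opening: 0.264
grip_force: 47.1
```

```bash
python3 - <<'E'
from h import *
s=get_state(); print(s["ee_pos"],s["tcp_rot"],s["opening"],s["wrist_force"])
c=cam("wrist"); im=eyes.grab_frame("wrist"); im2=eyes.grab_frame("top"); 
cv2.imwrite("pics/w7.png",np.hstack([cv2.resize(im,None,fx=.8,fy=.8),cv2.resize(im2[170:270,310:380],(215,307),interpolation=cv2.INTER_CUBIC)]))
E
```

```text
[0.56415762 0.0063251  0.11685216] [7.60619587e-02 3.13906980e+00 1.44586570e-04] 0.2639267151123144 [-0.72907782  0.1482988   0.57754187]
```

View pics/w7.png

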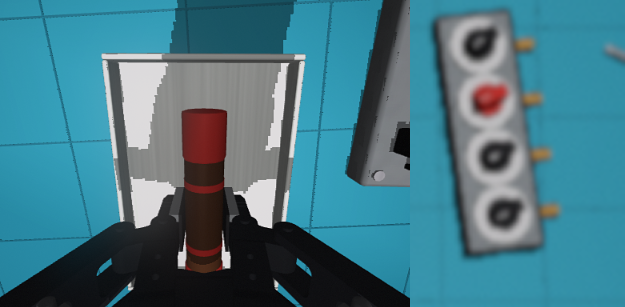

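The cartridge is centred over the tray and the knob bar now lies across the row. Lowering to near the floor.

Request:
{"method": "carry_out", "body": {"commands": [[[0,0,-0.03,0,0,0],[0,0,-0.026,0,0,0],[0,0,-0.014,0,0,0],[0,0,0,0,0,0],[0,0,0,0,0,0]]]}}

```text
time: 21.62
ee_pos: [0.5636, 0.0063, 0.0811]
tcp_rot: [0.076, 3.14, 0.0]
wrist_force: [0.2, -0.2, -0.8]
opening: 0.262
grip_force: 47.1
```

Request:
{"method": "carry_out", "body": {"commands": [[[0,0,-0.003,0,0,0],[0,0,-0.002,0,0,0],[0,0,-0.002,0,0,0],[0,0,0,0,0,0],[0,0,0,0,0,0]]]}}

```text
time: 22.25
ee_pos: [0.5634, 0.0065, 0.0775]
tcp_rot: [0.076, 3.141, 0.0]
wrist_force: [0.3, 0.2, -1.6]
opening: 0.266
grip_force: 47.1
```

Request:
{"method": "carry_out", "body": {"commands": [[[0,0,-0.002,0,0,0],[0,0,-0.001,0,0,0],[0,0,0,0,0,0],[0,0,0,0,0,0],[0,0,0,0,0,0]]]}}

```text
time: 22.88
ee_pos: [0.5635, 0.0064, 0.0768]
tcp_rot: [0.076, 3.141, 0.001]
wrist_force: [-1.3, 0.6, 7.0]
opening: 0.261
grip_force: 50.8
```

Request:
{"method": "carry_out", "body": {"commands": [[[0,0,-0.002,0,0,0],[0,0,0,0,0,0],[0,0,0,0,0,0],[0,0,0,0,0,0],[0,0,0,0,0,0]]]}}

```text
time: 23.5
ee_pos: [0.5636, 0.0064, 0.0768]
tcp_rot: [-0.076, -3.14, -0.002]
wrist_force: [-4.2, 1.1, 15.2]
opening: 0.266
grip_force: 55.0
```

The fingertips are on the floor. I'll ease up 1 mm and open slightly so the cartridge settles the last few mm.

Request:
{"method": "carry_out", "body": {"commands": [[[0,0,0.004,0,0,0],[0,0,0,0,0,0],[0,0,0,0,0,0],[0,0,0,0,0,0],[0,0,0,0,0,0]]], "grip_force": 20}}

```text
time: 24.12
ee_pos: [0.5634, 0.0065, 0.0769]
tcp_rot: [-0.076, -3.14, -0.0]
wrist_force: [-0.2, 1.0, 0.5]
opening: 0.265
grip_force: 47.5
```

Request:
{"method": "carry_out", "body": {"commands": [[[0,0,0,0,0,0],[0,0,0,0,0,0],[0,0,0,0,0,0],[0,0,0,0,0,0],[0,0,0,0,0,0]]], "gripper": 0.7}}

```text
time: 24.75
ee_pos: [0.5634, 0.0064, 0.077]
tcp_rot: [0.076, 3.141, 0.0]
wrist_force: [0.7, 0.1, 0.8]
opening: 0.299
grip_force: 0.0
```

Request:
{"method": "carry_out", "body": {"commands": [[[0,0,0,0,0,0],[0,0,0,0,0,0],[0,0,0.01,0,0,0],[0,0,0.03,0,0,0],[0,0,0.05,0,0,0]]], "gripper": 0.55}}

```text
time: 25.38
ee_pos: [0.5631, 0.0064, 0.1228]
tcp_rot: [-0.076, -3.14, 0.0]
wrist_force: [0.7, -0.3, 0.4]
opening: 0.45
grip_force: 0.0
```

Request:
{"method": "carry_out", "body": {"commands": [[[0,0,0.08,0,0,0],[0,0,0.08,0,0,0],[0,0,0.08,0,0,0],[0,0,0,0,0,0],[0,0,0,0,0,0]]]}}

```text
time: 26.0
ee_pos: [0.563, 0.0065, 0.2421]
tcp_rot: [-0.076, -3.14, -0.001]
wrist_force: [0.3, -0.2, -0.4]
opening: 0.447
grip_force: 0.0
```

```bash
python3 - <<'E'
from h import *
c,im=meas("wrist",dict(full_center=.016,tray=.026)); cv2.imwrite("pics/w8.png",im)
E
```

```text
full_center 0.58 [240. 113. 268. 238.] c 564.0 6.7 L 25.7 126.1 ang 177.1
tray 0.79 [184.  83. 325. 274.] c 565.7 6.5 L 130.1 189.8 ang 177.1
```

View pics/w8.png

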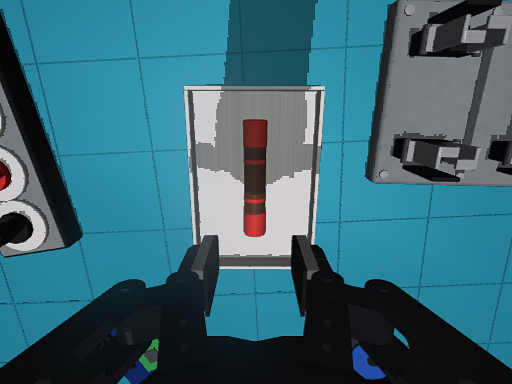

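The cartridge lies flat at (255,178), in the middle of the tray and released. The arm is clear of everything, so I'm handing in.

```bash
python3 -c "
from rig import order; print(order.close_job())"
```

```text
the job is handed in; nothing more can be done
None
```

I handed the job in after about 26 s; no verdict came back. The vacuum knob is at its stop, and the full cartridge came out over its sprung -y side and lies flat in the middle of the tray. The white cartridge was still clipped in when last in view, and I saw no sign of contact with the black knobs or the other items.

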